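# Unlock the stand, draw the peeler and hold it out level

### The job

The peeler stands blade down in its lockable stand, with a steel keeper over it. Push the red knob down and, keeping it down, turn it counter-clockwise (seen from above) until it stops, so that the keeper swings clear; then draw the peeler up out of its socket, turn it level and finish holding it in the gripper, level, still, and entirely at least 25 cm above the worktop, ready to be handed over. Do not put it down, and leave the squeeze bottle, pepper mill and measuring cup where they stand.

Things in the scene. Friction and masses are not known exactly. Their poses are not given: they have to be found in the camera images.
- stand: Fixed stand. Origin on the worktop under the centre of the peeler socket; z up; +y points from the socket to the lock post, whose axis is at y = 95 mm. Steel base plate 84 (x) by 190 mm (y from -50 to 140), 10 thick. White socket block 44 (x) by 52 (y) mm, 102 tall. Post 24 mm thick, with a cup 45 mm across on top, its rim 185 mm above the worktop
- socket_mouth (a point): Centre of the socket's mouth, 102 mm above the worktop, axes as the stand's. The socket holds the blade and the lowest 25 mm of the handle with about 2 mm slack all round; the blade tip stands 10 mm above the worktop, so the peeler must rise 92 mm, straight up, to come out
- knob_grip (a point): Middle of the grip bar of the red lock knob on the post, 218 mm above the worktop while the knob is up; moves with the knob. Its y runs along the bar, z up. Bar 14 mm thick (x), 42 long (y), 25 high (12.5 above and below this point), standing on a red disc 48 mm across, 8 thick
- keeper_tip (a point): Centre of the round end (22 mm across) of the flat steel keeper, 4 mm thick, 14 wide, fixed under the knob and turning with it, reaching along the knob_grip point's -y. Locked, it lies over the peeler's butt, 14 mm above it, so the peeler cannot be drawn. This point is 98 mm from the post axis, 194 mm above the worktop (underside) while the knob is up
- lock_press (a joint): How far the knob is pushed down, m: 0 up, 0.007 fully down. Sprung up: 4 N to start, 8 N fully down
- lock_turn (a joint): Turn of the knob, rad, counter-clockwise seen from above: 0 to 0.1 locked, 1.4 fully open at a stop (keeper then points nearly to the stand's +x, clear of the peeler). Pins block it (never force it) from about 0.15 to 1.2 unless the knob is held down 5 mm or more; past 1.2 the knob springs up and stays open. Low friction
- peeler: Loose peeler, 80 g, 170 mm long. Origin on its underside at mid length; x runs towards the blade tip, z out of its upper face. Blue handle x -85 to 20 mm, 25 wide (y), 17 thick (z 0 to 17); steel blade x 20 to 85, 14 wide, 6 thick (z 0 to 6). At the start x points down, z along the stand's +x; the handle shows from 102 to 180 mm above the worktop
- blade_tip (a point): Tip of the peeler's blade, at (85, 0, 3) mm in the peeler's frame
- handle_end (a point): Butt end of the peeler's handle, at (-85, 0, 8.5) mm in the peeler's frame
- squeeze_bottle: Bystander: white squeeze bottle, 60 mm across, 215 mm tall, origin under its centre
- pepper_mill: Bystander: wooden pepper mill, 58 mm across, 170 mm tall, origin under its centre
- measuring_cup: Bystander: steel measuring cup with a side handle, 86 by 114 mm, 76 mm tall, origin under its centre
Not all that is in view belongs to the job. Of the things that look like the stand, the largest one is meant.

How it is judged:
By the outcome, as a careful person would: the job done as asked, in the order asked, and still so for the second after the job is handed in, while the arm keeps its last pose, push and grip.
It also fails if it takes over 48 s, if anything falls off the work surface, if the arm or the gripper's body presses on something with over 40 N, if the wrist force passes 120 N, or if a joint passes its speed limit or range.

### The arm

A 6-joint arm with a two-finger parallel gripper is mounted at the origin on a cart in front of the work surface, level with it; the furniture and walls round the work are solid. World frame = base frame: x ahead of the robot, y to its left, z up, the work surface at z = 0. Lengths are in m, angles in rad, forces in N, time in s.
With the tool pointing down it reaches from about 0.3 to 0.875 m from the base axis. Payload 4.2 kg.
Tool frame: the origin (TCP) lies at the centre of the arm's flange, where the gripper is bolted on; the fingertips stand 173 mm ahead of it and the grasp point (between the pads) lies 155 mm ahead of it; z points along the fingers, y is the line along which they close (so a half turn about z gives the same grasp; the last joint's range is limited). The gripper opens to 85 mm and grips with 20 to 120 N. Pads are 22 mm wide; open, the fingers measure 114 mm over their backs; the gripper's body (76 mm by 85 mm) begins 54 mm behind the grasp point. The pads swing forward as they close: fully open they stand 13 mm farther back than shut.
Start: joints at [1.227, 0.32, 1.565, -0, 1.257, -0.02], TCP at [0.183, 0.545, 0.405] pointing down, gripper open.
Joint ranges: [-3.11, 3.11], [-0.84, 2.01], [0.21, 2.61], [-1.34, 4.49], [0.05, 2.63], [-2.56, 2.56]. Speed limits (rad/s): [2.57, 2.57, 3.14, 3.14, 3.14, 3.14].

### API

Orientations are given as a unit quaternion [x, y, z, w].
In Python, from workcell import robot, kinematics, cams, job gives the robot as it stands. Calls block until the motion is done:
- robot.move_to(position, orientation): joint-space move of the TCP to a pose.
- robot.move_linear(position, feed=0.15, frame=None): straight line of the TCP; frame=None keeps the orientation; feed is the mean speed in m/s.
- robot.set_joints(angles): joint-space move.
- robot.set_gripper(opening, newtons=None): finger opening in m; newtons is the grip in N (None keeps the last); returns when the fingers have stopped.
- robot.sleep(seconds).
- kinematics.solve_ik(position, orientation): joint angles nearest the present ones, or None.
- cams.read_camera(name): name is "side" or "top"; returns a dict with "frame" (420x560x3 uint8, red, green, blue), "depth" (420x560 float32, m along the optical axis (not along the pixel's ray), 0 where there is no reading), "intrinsics" (3x3 intrinsics, pixels), "position" and "orientation" of the camera in the world. Camera axes: x right, y up, looking along -z (the intrinsics and any distortion apply to the point x, -y, -z); pixel columns grow to the right and rows downward; lengths in m; the calibration is good to about 2 mm. A picture is of the moment at which its call begins.
A pose or a line that the arm cannot do raises robot.MotionError and nothing moves.
- job.hand_in(): hands the job in; it is judged then, once.
Readings, each from a call of its own:
- robot.read_time_s(): time.
- robot.read_q(): joint angles.
- robot.read_qvel(): joint speeds.
- robot.read_tau(): joint torques, N m.
- robot.read_eef_pos(): TCP position.
- robot.read_tcp_rot(): TCP orientation.
- robot.read_contact_force(): force on the tool from outside, world axes, zero at the start.
- robot.read_wrist_torque(): the same for the moment, N m.
- robot.read_opening(): finger opening in m.
- robot.read_grasp_force(): force on a finger pad.
Only numpy, scipy, OpenCV 4.12 (cv2) and the standard library are available. Lean on these libraries where they do the work, as an engineer would, in place of code of your own. Each camera call takes 0.05 s, during which the arm holds its last target. There are 200 camera calls.

## Working session

There is one attempt and no reset: what is moved stays moved. The work goes in short steps, each a Python script; the robot and the scene stay as the last script left them, time stands still between calls to the robot, and variables do not carry over. Pictures are saved under pics/ and viewed, at most 10 in all, crops included, and the job is handed in when it is done.

```bash
mkdir -p pics; ls
cat > h.py <<'E'
import numpy as np, cv2
from scipy.spatial.transform import Rotation as R
from workcell import robot, kinematics, cams, job
def cam(n):
    d=cams.read_camera(n); d['R']=R.from_quat(d['orientation']).as_matrix(); return d
def cloud(d):
    K=d['intrinsics'];z=d['depth'];v,u=np.mgrid[:z.shape[0],:z.shape[1]]
    p=np.stack([(u-K[0,2])/K[0,0]*z,-(v-K[1,2])/K[1,1]*z,-z],-1)
    return p@d['R'].T+np.array(d['position'])
def save(n,im): cv2.imwrite('pics/'+n,cv2.cvtColor(im,cv2.COLOR_RGB2BGR))
E
python3 - <<'E'
from h import *
for n in('side','top'):
    d=cam(n); save(n+'.png',d['frame']); print(d.keys(),d['position'],d['R'].round(2).tolist(),d['intrinsics'].tolist())
    np.savez('pics/'+n,p=cloud(d),f=d['frame'],z=d['depth'],K=d['intrinsics'],R=d['R'],t=d['position'])
print(robot.read_tcp_rot(),robot.read_time_s(),robot.read_opening())
E
```

```text
pics
dict_keys(['frame', 'depth', 'intrinsics', 'position', 'orientation', 'R']) [0.67935993 1.09608138 0.57765818] [[-1.0, 0.02, 0.02], [0.01, -0.34, 0.94], [0.02, 0.94, 0.34]] [[408.1907205315337, 0.0, 282.1146225217957], [0.0, 408.1907205315337, 204.45036508507798], [0.0, 0.0, 1.0]]
dict_keys(['frame', 'depth', 'intrinsics', 'position', 'orientation', 'R']) [-0.49589222  0.35337687  1.67666176] [[-0.38, 0.72, -0.58], [-0.93, -0.29, 0.24], [0.0, 0.63, 0.78]] [[504.74519855752453, 0.0, 285.6291157711045], [0.0, 504.74519855752453, 205.3608630494682], [0.0, 0.0, 1.0]]
[ 1.61178956e-01  9.86924864e-01 -7.98481570e-04 -1.40331324e-04] 0.1 0.08561610311824852
```

View pics/side.png

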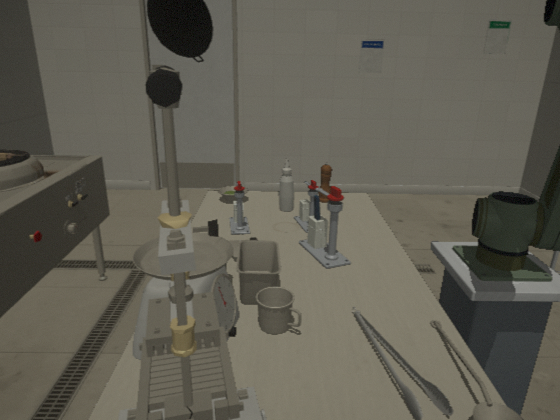

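View pics/top.png

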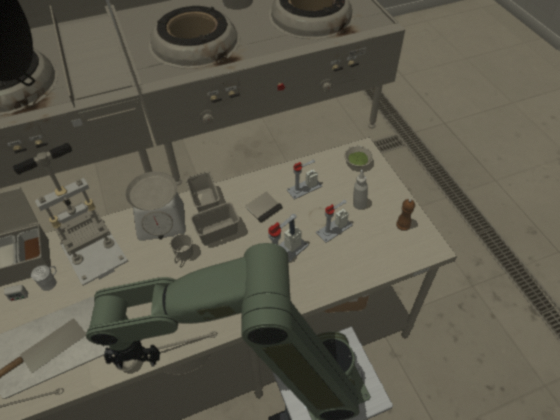

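Candidates for the stand: side (335,195) / top (275,232), which looks largest and holds the dark-blue peeler; side (313,187) / top (329,210); side (239,188) / top (298,168). I choose the first one and check it in a crop along with the measurements.

Run:
```python
from h import *
S=np.load('pics/side.npz');T=np.load('pics/top.npz')
a=cv2.resize(S['f'][165:285,220:380],(800,600),interpolation=cv2.INTER_CUBIC)
b=cv2.resize(T['f'][190:270,250:357],(800,600),interpolation=cv2.INTER_CUBIC)
save('crop1.png',np.hstack([cv2.resize(a,(400,300)),cv2.resize(b,(400,300))]))
for n,D in(('side',S),('top',T)):
    hsv=cv2.cvtColor(D['f'],cv2.COLOR_RGB2HSV);p=D['p']
    red=((hsv[...,0]<8)|(hsv[...,0]>172))&(hsv[...,1]>140)&(hsv[...,2]>60)&(D['z']>0)&(p[...,2]>.05)&(p[...,2]<.3)
    k,l,st,c=cv2.connectedComponentsWithStats(red.astype(np.uint8))
    for i in range(1,k):
        if st[i,4]>8: q=p[l==i];print(n,'red',c[i].round(),st[i,4],np.median(q,0).round(4),q.min(0).round(3),q.max(0).round(3))
    bl=(hsv[...,0]>100)&(hsv[...,0]<130)&(hsv[...,1]>90)&(D['z']>0)&(p[...,2]>.05)&(p[...,2]<.3)
    k,l,st,c=cv2.connectedComponentsWithStats(bl.astype(np.uint8))
    for i in range(1,k):
        if st[i,4]>15: q=p[l==i];print(n,'blue',c[i].round(),st[i,4],np.median(q,0).round(4),q.min(0).round(3),q.max(0).round(3))
```

```text
side red [239. 187.] 47 [ 0.8011 -0.2109  0.158 ] [ 0.788 -0.238  0.152] [ 0.819 -0.204  0.178]
side red [313. 185.] 49 [ 0.5503 -0.2403  0.1617] [ 0.536 -0.264  0.152] [ 0.566 -0.228  0.178]
side red [335. 194.] 160 [0.5103 0.0041 0.21  ] [ 0.448 -0.549  0.061] [0.529 0.016 0.231]
top red [297. 167.] 42 [ 0.7961 -0.2247  0.1645] [ 0.777 -0.24   0.154] [ 0.807 -0.21   0.184]
top red [330. 209.] 52 [ 0.5417 -0.2514  0.1658] [ 0.533 -0.268  0.151] [ 0.556 -0.235  0.188]
top red [274. 230.] 109 [ 0.4983 -0.0096  0.2161] [ 0.482 -0.03   0.197] [0.526 0.011 0.24 ]
```

View pics/crop1.png

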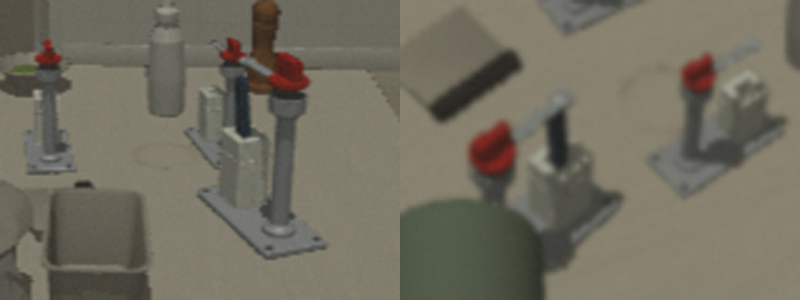

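The crop shows that the largest stand holds the blue peeler, with the red knob at crop (290,75) left and (493,150) right. The keeper reaches over the butt, and the smaller stands are look-alikes. Next I fit the stand model to both depth clouds.

```bash
cat > fit.py <<'E'
from h import *
from scipy.optimize import least_squares
def box(p,c,h):
    q=np.abs(p-c)-h; return np.linalg.norm(np.maximum(q,0),axis=1)+np.minimum(q.max(1),0)
def cyl(p,c,r,h):
    q=np.stack([np.hypot(p[:,0]-c[0],p[:,1]-c[1])-r,np.abs(p[:,2]-c[2])-h],1)
    return np.linalg.norm(np.maximum(q,0),axis=1)+np.minimum(q.max(1),0)
def sdf(p,turn=0.,press=0.,peeler=True):
    m=1e-3*np.array
    k=p-np.array([0,.095,-press]); k=R.from_euler('z',-turn).apply(k)+np.array([0,.095,0])
    d=[box(p,np.array([0,.045,.005]),np.array([.042,.095,.005])),box(p,np.array([0,0,.051]),np.array([.022,.026,.051])),
       cyl(p,[0,.095,.0925],.012,.0925),cyl(p,[0,.095,.176],.0225,.009),
       cyl(k,[0,.095,.2015],.024,.004),box(k,np.array([0,.095,.218]),np.array([.007,.021,.0125])),
       box(k,np.array([0,.046,.196]),np.array([.007,.049,.002])),cyl(k,[0,-.003,.196],.011,.002)]
    if peeler: d.append(box(p,np.array([0,0,.14]),np.array([.0085,.0125,.04])))
    return np.min(d,0)
def tostand(P,x): return R.from_euler('z',-x[2]).apply(P-np.array([x[0],x[1],0]))
E
python3 - <<'E'
from fit import *
C={}
for n in('side','top'):
    D=np.load(f'pics/{n}.npz');p=D['p'].reshape(-1,3)[D['z'].ravel()>0]
    t=p[(np.abs(p[:,0]-.45)<.3)&(np.abs(p[:,1]+.15)<.2)&(np.abs(p[:,2])<.02)];print(n,'table z',np.median(t[:,2]))
    C[n]=p[(np.hypot(p[:,0]-.5,p[:,1]+.04)<.2)&(p[:,2]>.02)&(p[:,2]<.24)]
    print(len(C[n]))
def f(x,Ps,zs):
    return np.concatenate([np.clip(sdf(tostand(P+[0,0,z],x)),-.02,.02) for P,z in zip(Ps,zs)])
for name in(['side'],['top'],['side','top']):
    Ps=[C[n] for n in name];best=None
    for yaw in np.arange(0,6.28,.5):
        x0=np.array([.505+.095*np.sin(yaw),-.003-.095*np.cos(yaw),yaw,]+[0]*len(name))
        r=least_squares(lambda x:f(x[:3],Ps,x[3:]),x0,loss='soft_l1',f_scale=.002,x_scale=[.01,.01,.1]+[.01]*len(name))
        if best is None or r.cost<best.cost:best=r
    e=np.abs(f(best.x[:3],Ps,best.x[3:]));print(name,best.x.round(4),np.median(e),(e<.004).mean())
    x=best.x;print(' post',x[0]-.095*np.sin(x[2]),x[1]+.095*np.cos(x[2]))
    for P,n in zip(Ps,name):
        for q in(0,1):pass
# bystanders
E
```

```text
side table z -0.0011460386784575283
1432
top table z 0.0003364968931511836
653Traceback (most recent call last):
  File "<stdin>", line 14, in <module>
    return func(*args, **kwargs)
    vector_fun = VectorFunction(
        fun_wrapped,
    ...<6 lines>...
        workers=workers
    )
    self._update_fun()
    ~~~~~~~~~~~~~~~~^^
    self.f = self.fun_wrapped(xp_copy(self.x))
             ~~~~~~~~~~~~~~~~^^^^^^^^^^^^^^^^^
    return np.atleast_1d(self.fun(x))
                         ~~~~~~~~^^^
    return self.f(x, *self.args, **self.kwargs)
           ~~~~~~^^^^^^^^^^^^^^^^^^^^^^^^^^^^^^
  File "<stdin>", line 14, in <lambda>
  File "<stdin>", line 9, in f
  File "fit.py", line 9, in sdf
    m=1e-3*np.array
      ~~~~^~~~~~~~~
TypeError: unsupported operand type(s) for *: 'float' and 'builtin_function_or_method'
```

```bash
sed -i '/m=1e-3/d' fit.py
python3 - <<'E'
from fit import *
C={}
for n in('side','top'):
    D=np.load(f'pics/{n}.npz');p=D['p'].reshape(-1,3)[D['z'].ravel()>0]
    C[n]=p[(np.hypot(p[:,0]-.5,p[:,1]+.04)<.17)&(p[:,2]>.02)&(p[:,2]<.24)]
    o=p[(p[:,2]>.04)&(p[:,2]<.4)&(p[:,0]>.2)&(p[:,0]<1)&(np.abs(p[:,1])<.6)]
    g=(o[:,:2]//.05).astype(int);u,i,ct=np.unique(g,axis=0,return_inverse=True,return_counts=True)
    print(n,[(*(u[j]*.05+.025).round(3).tolist(),round(float(np.percentile(o[i==j,2],95)),2)) for j in range(len(u)) if ct[j]>25])
def f(x,Ps,zs):
    return np.concatenate([np.clip(sdf(tostand(P+[0,0,z],x)),-.02,.02) for P,z in zip(Ps,zs)])
for name in(['side'],['top'],['side','top']):
    Ps=[C[n] for n in name];best=None
    for yaw in np.arange(0,6.28,.5):
        x0=np.array([.505+.095*np.sin(yaw),-.003-.095*np.cos(yaw),yaw,]+[0]*len(name))
        r=least_squares(lambda x:f(x[:3],Ps,x[3:]),x0,loss='soft_l1',f_scale=.002,x_scale=[.01,.01,.1]+[.01]*len(name))
        if best is None or r.cost<best.cost:best=r
    e=np.abs(f(best.x[:3],Ps,best.x[3:]));x=best.x
    print(name,x.round(4),np.median(e).round(4),(e<.004).mean().round(2),'post',(x[0]-.095*np.sin(x[2])).round(4),(x[1]+.095*np.cos(x[2])).round(4))
    for n,P,z in zip(name,Ps,x[3:]):
        ee=np.abs(sdf(tostand(P+[0,0,z],x)));b=P[ee>.01];print(n,len(b),len(P),b.mean(0).round(3))
E
```

```text
side [(0.325, 0.525, 0.05), (0.325, 0.575, 0.04), (0.475, -0.575, 0.16), (0.475, -0.525, 0.15), (0.475, -0.025, 0.2), (0.475, 0.025, 0.22), (0.525, -0.225, 0.17), (0.525, -0.075, 0.2), (0.525, -0.025, 0.23), (0.525, 0.025, 0.22), (0.575, -0.325, 0.15), (0.575, -0.275, 0.17), (0.575, -0.225, 0.17), (0.575, -0.125, 0.17), (0.575, -0.075, 0.17), (0.625, -0.425, 0.19), (0.625, 0.275, 0.08), (0.625, 0.325, 0.08), (0.625, 0.375, 0.07), (0.675, -0.425, 0.16), (0.675, 0.075, 0.1), (0.675, 0.125, 0.1), (0.675, 0.175, 0.1), (0.675, 0.225, 0.1), (0.675, 0.275, 0.08), (0.675, 0.325, 0.07), (0.675, 0.375, 0.08), (0.725, 0.075, 0.1), (0.725, 0.225, 0.1), (0.725, 0.275, 0.1), (0.725, 0.325, 0.08), (0.775, -0.225, 0.17), (0.775, 0.075, 0.1), (0.775, 0.125, 0.1), (0.775, 0.175, 0.1), (0.775, 0.225, 0.1), (0.775, 0.275, 0.21), (0.775, 0.325, 0.2), (0.775, 0.375, 0.19), (0.775, 0.425, 0.21), (0.775, 0.575, 0.39), (0.825, -0.275, 0.15), (0.825, -0.225, 0.17), (0.825, 0.275, 0.2), (0.825, 0.325, 0.19), (0.825, 0.375, 0.19), (0.825, 0.425, 0.2), (0.825, 0.575, 0.39), (0.875, 0.275, 0.21), (0.875, 0.425, 0
[... 1242 characters left out ...]
(0.875, 0.275, 0.21), (0.875, 0.325, 0.2), (0.875, 0.375, 0.2), (0.875, 0.425, 0.2), (0.875, 0.575, 0.17), (0.925, 0.125, 0.1), (0.925, 0.275, 0.21), (0.925, 0.325, 0.21), (0.925, 0.375, 0.21), (0.925, 0.425, 0.21), (0.975, 0.125, 0.1), (0.975, 0.175, 0.1)]
['side'] [ 5.4360e-01 -9.6300e-02  6.6888e+00  1.0000e-03] 0.0011 0.94 post 0.5061 -0.009
side 0 1406 [nan nan nan]
['top'] [ 0.5432 -0.0987  0.393  -0.0012] 0.0017 0.82 post 0.5068 -0.011
top 6 648 [ 0.54  -0.096  0.088]
['side', 'top'] [ 0.5434 -0.0968  0.4016  0.001  -0.0013] 0.0013 0.89 post 0.5063 -0.0093
side 0 1406 [nan nan nan]
top 7 648 [ 0.542 -0.095  0.087]<stdin>:20: RuntimeWarning: Mean of empty slice.
  ret = um.true_divide(
```

The fit is good: median residual 1.3 mm, the two views agree to about 2 mm, and heights agree with the text. The stand is at (0.5434, -0.0968), yaw 0.402, and the post at (0.5063, -0.0093). I go above the knob, then down around the bar.

```bash
cat >> h.py <<'E'
YAW=.4016; O=np.array([.5434,-.0968]); POST=np.array([.5063,-.0093])
def down(az): # tool down, closing axis y at azimuth az
    y=np.array([np.cos(az),np.sin(az),0]);z=np.array([0,0,-1.]);return R.from_matrix(np.stack([np.cross(y,z),y,z],1)).as_quat()
def st(): print('t',round(float(robot.read_time_s()),2),'p',np.round(robot.read_eef_pos(),4),'F',np.round(robot.read_contact_force(),1),'M',np.round(robot.read_wrist_torque(),2),'open',np.round(robot.read_opening(),4),'grip',np.round(robot.read_grasp_force(),1),'q6',np.round(robot.read_q()[5],3))
E
python3 - <<'E'
from h import *
robot.move_to([*POST,.43],down(YAW)); st()
robot.set_gripper(.05,30)
robot.move_linear([*POST,.3825],feed=.08); st()
robot.set_gripper(0,35); st(); print(np.round(robot.read_q(),3))
d=cam('side'); save('grip.png',cv2.resize(d['frame'][120:280,240:420],(720,640))[:600])
E
```

```text
t 2.39 p [ 0.5064 -0.0086  0.4299] F [-0.7 -0.5  0.3] M [-0.01  0.01 -0.05] open 0.0854 grip 0.0 q6 -0.443
t 3.58 p [ 0.5065 -0.0093  0.3828] F [ 0.   0.4 -0.6] M [ 0.04  0.02 -0.02] open 0.05 grip 0.0 q6 -0.443
t 3.98 p [ 0.507  -0.009   0.3832] F [3.4 1.7 0.9] M [ 0.33 -0.49  0.05] open 0.0131 grip 38.0 q6 -0.443
[-4.100e-02  2.280e-01  1.751e+00  1.000e-03  1.159e+00 -4.430e-01]
```

View pics/grip.png

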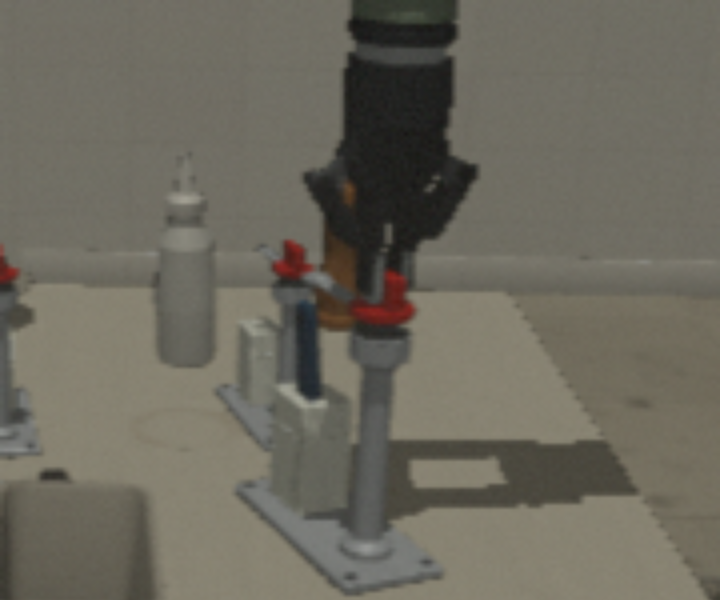

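The picture shows the fingers closed on the red bar at (390,290), with the keeper still over the peeler butt at (305,300). Opening is 13 mm, which matches the bar. Now press, then turn in steps while watching the forces.

Run:
```python
from h import *
p=np.array(robot.read_eef_pos())
for dz in(.004,.007,.0085):
    robot.move_linear([*POST,.3828-dz],feed=.03); st()
```

```text
t 4.31 p [ 0.507  -0.009   0.3795] F [3.4 2.8 4.8] M [ 0.53 -0.61  0.01] open 0.0133 grip 38.5 q6 -0.443
t 4.56 p [ 0.507  -0.0091  0.3768] F [3.1 3.6 5.9] M [ 0.49 -0.55  0.02] open 0.0131 grip 38.7 q6 -0.443
t 4.81 p [ 0.5069 -0.009   0.3762] F [1.6 2.9 9.8] M [ 0.49 -0.35  0.04] open 0.0132 grip 39.2 q6 -0.443
```

Run:
```python
from h import *
q=np.array(robot.read_q()); q0=q[5]
for a in(.12,.3,.55,.8,1.05,1.25,1.37):
    q[5]=q0-a; robot.set_joints(q); st()
    m=robot.read_wrist_torque(); f=robot.read_contact_force()
    if abs(m[2])>.8 or f[2]<4.5: print('STOP at',a); break
d=cam('side'); save('turn.png',cv2.resize(d['frame'][120:280,240:420],(540,480)))
```

```text
t 5.06 p [ 0.5068 -0.009   0.377 ] F [1.4 1.7 6.1] M [ 0.26 -0.08  0.05] open 0.0133 grip 38.7 q6 -0.563
t 5.35 p [ 0.5069 -0.009   0.3769] F [1.7 1.7 6.3] M [ 0.29 -0.14 -0.03] open 0.013 grip 38.7 q6 -0.743
t 5.7 p [ 0.5069 -0.009   0.3769] F [1.1 2.1 6.2] M [ 0.22 -0.17  0.04] open 0.013 grip 38.7 q6 -0.993
t 6.05 p [ 0.5069 -0.009   0.3769] F [1.4 2.5 5. ] M [ 0.3  -0.19 -0.01] open 0.0131 grip 38.7 q6 -1.243
t 6.4 p [ 0.5069 -0.009   0.3769] F [2.5 2.  6.1] M [ 0.36 -0.17  0.09] open 0.0132 grip 38.7 q6 -1.493
t 6.71 p [ 0.507  -0.0089  0.3769] F [0.2 2.  6.5] M [ 0.31 -0.23  0.04] open 0.0127 grip 38.7 q6 -1.693
t 6.96 p [ 0.507  -0.0089  0.377 ] F [1.4 1.2 6.1] M [ 0.32 -0.24  0.03] open 0.0135 grip 38.7 q6 -1.813
```

View pics/turn.png

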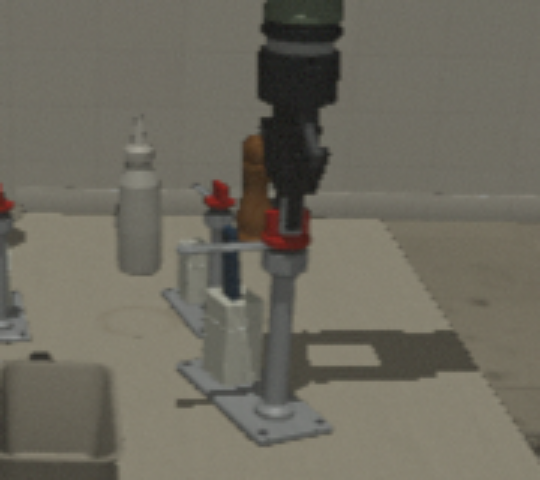

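The keeper now points clear, with its tip at (183,247), and the knob has turned with it. Next I go on to the stop, let the knob rise, release, back off and check.

Run:
```python
from h import *
q=np.array(robot.read_q())
for i in range(5):
    q[5]-=.02; robot.set_joints(q); st()
    if abs(robot.read_wrist_torque()[2])>.35: break
robot.move_linear([*POST,.3835],feed=.04); st()
robot.set_gripper(.05); robot.move_linear([*POST,.46],feed=.15)
d=cam('side')
P=cloud(d).reshape(-1,3)[d['depth'].ravel()>0]
from fit import *
P=P[(np.hypot(P[:,0]-.52,P[:,1]+.04)<.17)&(P[:,2]>.02)&(P[:,2]<.235)]+[0,0,.001]
r=min((least_squares(lambda x:np.clip(sdf(tostand(P,x[:3]),x[3],0),-.02,.02),[*O,YAW,t],loss='soft_l1',f_scale=.002,x_scale=[.01,.01,.1,.1]) for t in(1.2,1.4)),key=lambda r:r.cost)
print(r.x)
save('open.png',cv2.resize(d['frame'][150:280,260:400],(560,520))); 
d=cam('top');np.savez('pics/top2',p=cloud(d),z=d['depth'],f=d['frame'])
st()
```

```text
t 7.26 p [ 0.5069 -0.0089  0.3776] F [1.4 3.4 6.4] M [ 0.22 -0.13  0.03] open 0.0133 grip 38.7 q6 -1.833
t 7.51 p [ 0.5069 -0.0089  0.3776] F [0.8 1.4 6.3] M [ 0.22 -0.18 -0.24] open 0.0133 grip 38.7 q6 -1.852
t 7.76 p [ 0.5069 -0.009   0.3776] F [1.4 1.7 5.7] M [ 0.26 -0.15 -0.56] open 0.0131 grip 39.3 q6 -1.871
t 8.07 p [ 0.5066 -0.0091  0.3834] F [4.8 2.9 0. ] M [ 0.44 -0.67 -0.55] open 0.0133 grip 38.9 q6 -1.872
[ 0.54332496 -0.09631295  0.40072213  1.40910338]
t 9.28 p [ 0.506  -0.0093  0.4586] F [-0.   0.8 -0.2] M [-0.02 -0.01 -0.03] open 0.0497 grip 0.0 q6 -1.873
```

View pics/open.png

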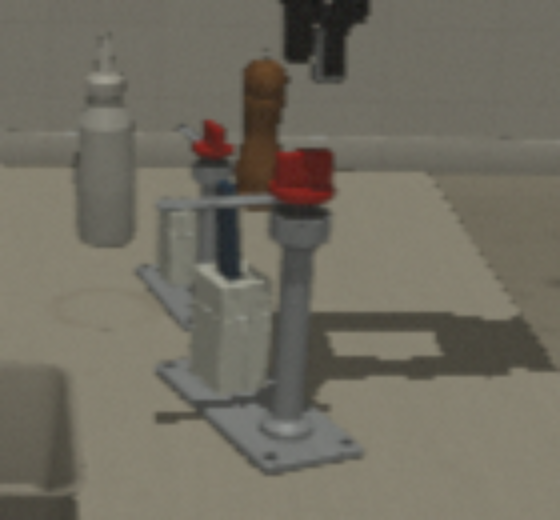

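The keeper is at 1.41 rad, at its stop, with its tip at (165,205); the knob is up and the peeler at (228,230) is free. Now I grasp it from above and draw it.

Run:
```python
from h import *
G=np.array([.5433,-.0966])
for z in(.47,.31,.56): print(z,kinematics.solve_ik([*G,z],down(YAW)) is not None)
robot.move_to([*G,.46],down(YAW)); 
robot.move_linear([*G,.40],feed=.15)
robot.move_linear([*G,.313],feed=.1); st()
robot.set_gripper(0,40); st()
d=cam('side'); save('pgrip.png',cv2.resize(d['frame'][130:280,260:400],(560,600)))
def level(pos):
    b=np.arctan2(pos[1],pos[0]);z=np.array([np.cos(b),np.sin(b),0]);y=np.array([0,0,1.])
    return R.from_matrix(np.stack([np.cross(y,z),y,z],1)).as_quat()
for p in([.4,-.07,.45],[.35,-.06,.45],[.3,-.06,.5],[.4,-.07,.55],[.45,-.07,.55]):
    q=kinematics.solve_ik(p,level(p)); print(p,None if q is None else np.round(q,2))
```

```text
0.47 True
0.31 True
0.56 True
t 12.01 p [ 0.5436 -0.0967  0.3137] F [ 0.3 -0.4 -0.7] M [ 0.01 -0.03  0.03] open 0.0499 grip 0.0 q6 -0.598
t 12.44 p [ 0.5435 -0.0966  0.3136] F [-0.2  0.4  2.8] M [0.02 0.04 0.  ] open 0.0118 grip 39.0 q6 -0.598
[0.4, -0.07, 0.45] None
[0.35, -0.06, 0.45] None
[0.3, -0.06, 0.5] None
[0.4, -0.07, 0.55] None
[0.45, -0.07, 0.55] None
```

View pics/pgrip.png

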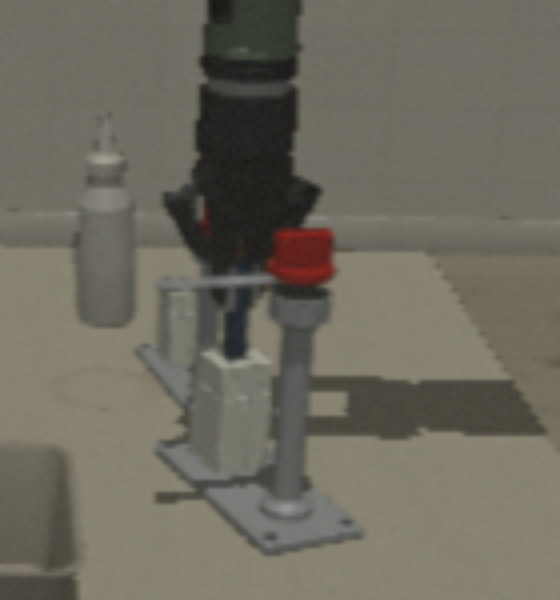

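The fingers hold the handle at (237,290) with the peeler still in its socket, and grip force is 39 N. I draw it straight up, watching the force, and search for a reachable level pose.

Run:
```python
from h import *
G=np.array([.5433,-.0966])
robot.move_linear([*G,.36],feed=.08); st()
robot.move_linear([*G,.42],feed=.1); st()
robot.move_linear([*G,.57],feed=.15); st()
q0=np.array(robot.read_q()); print(q0.round(2))
d=cam('side'); save('lift.png',cv2.resize(d['frame'][60:280,230:420],(518,600)))
S=[]
for px in(.3,.4,.5,.6):
  for py in(-.3,-.1,.1,.3):
    for pz in(.4,.5,.6):
      for b in np.arange(-3,3.1,.5):
        for s in(1,-1):
          z=np.array([np.cos(b),np.sin(b),0]);y=np.array([0,0,1.])*s
          q=kinematics.solve_ik([px,py,pz],R.from_matrix(np.stack([np.cross(y,z),y,z],1)).as_quat())
          if q is not None: S.append((s,np.abs(q-q0).max(),px,py,pz,b,np.round(q,2)))
for s in(1,-1):
    for r in sorted([r for r in S if r[0]==s],key=lambda r:r[1])[:7]: print(*[np.round(v,2) for v in r])
```

```text
t 13.23 p [ 0.5431 -0.0966  0.3595] F [-0.1 -0.5 -0.2] M [-0.   -0.01 -0.01] open 0.0116 grip 38.7 q6 -0.598
t 13.98 p [ 0.5431 -0.0966  0.4193] F [-0.1 -0.1 -2. ] M [ 0.02 -0.02  0.  ] open 0.012 grip 38.8 q6 -0.598
t 15.13 p [ 0.5433 -0.0966  0.5689] F [-0.3  0.  -1.1] M [0.02 0.02 0.07] open 0.0119 grip 38.8 q6 -0.598
[-0.2   0.23  1.29  0.    1.63 -0.6 ]
1 1.31 0.6 -0.3 0.5 2.0 [-0.59  0.7   1.03  1.31  2.57 -1.88]
1 1.33 0.3 0.3 0.6 3.0 [ 0.54  0.21  1.59  1.3   2.43 -1.92]
1 1.33 0.4 0.3 0.6 3.0 [ 0.46  0.35  1.39  1.33  2.52 -1.87]
1 1.34 0.4 -0.1 0.6 2.0 [-0.49  0.2   1.61  1.28  2.45 -1.94]
1 1.34 0.3 -0.3 0.6 1.5 [-1.01  0.22  1.58  1.27  2.48 -1.94]
1 1.35 0.4 0.1 0.6 2.5 [ 0.    0.2   1.61  1.27  2.46 -1.95]
1 1.35 0.5 0.1 0.6 2.5 [ 0.    0.36  1.38  1.35  2.48 -1.84]
-1 0.72 0.3 -0.3 0.4 3.0 [-0.65  0.42  1.84 -0.72  2.32 -0.54]
-1 0.74 0.3 -0.1 0.4 3.0 [-0.29  0.3   2.03 -0.21  2.37 -0.15]
-1 0.75 0.3 0.1 0.4 -3.0 [0.24 0.3  2.03 0.14 2.38 0.1 ]
-1 0.75 0.3 0.1 0.4 -2.5 [ 0.4   0.3   2.04 -0.35  2.35 -0.25]
-1 0.76 0.3 -0.1 0.4 -3.0 [-0.2   0.29  2.05 -0.48  2.31 -0.34]
-1 0.78 0.4 0.1 0.4 -2.5 [ 0.33  0.42  1.83 -0.48  2.4  -0.37]
-1 0.78 0.4 -0.1 0.4 -3.0 [-0.17  0.42  1.83 -0.47  2.41 -0.36]
```

View pics/lift.png

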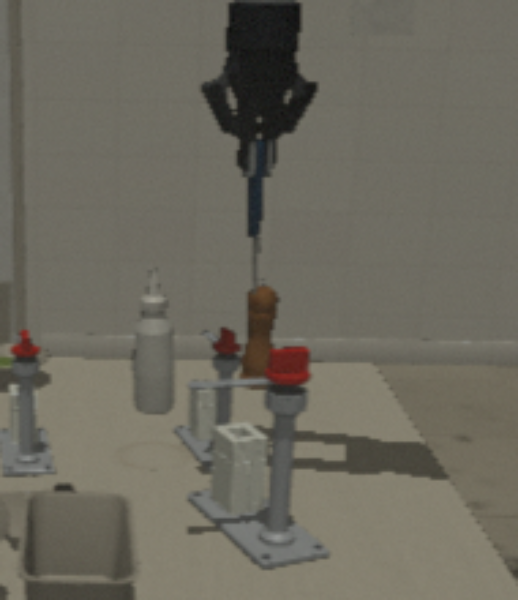

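The peeler is out of the socket, hanging at (255,210); the stand is empty and nothing else is disturbed. Now I choose a comfortable upright-level pose.

Run:
```python
from h import *
q0=np.array(robot.read_q());S=[]
for px in(.4,.45,.5,.55,.6):
  for py in(-.2,-.1,0.,.1,.2):
    for pz in(.5,.55,.6):
      for b in np.arange(.8,3.1,.2):
          z=np.array([np.cos(b),np.sin(b),0]);y=np.array([0,0,1.])
          q=kinematics.solve_ik([px,py,pz],R.from_matrix(np.stack([np.cross(y,z),y,z],1)).as_quat())
          if q is None or q[4]>2.45 or abs(q[5])>2.45: continue
          e=np.array([px,py])+.3*z[:2]; u=np.array([np.cos(q[0]),np.sin(q[0])])
          S.append((np.abs(q-q0).max(),px,py,pz,b,abs(u[0]*e[1]-u[1]*e[0]),np.round(q,2)))
S.sort(key=lambda r:r[0]-2*min(r[5],.28))
for r in S[:8]: print(*[np.round(v,2) for v in r])
_,px,py,pz,b,_,_=S[0]
z=np.array([np.cos(b),np.sin(b),0]);y=np.array([0,0,1.])
q=np.array(kinematics.solve_ik([px,py,pz],R.from_matrix(np.stack([np.cross(y,z),y,z],1)).as_quat()))
for a in(.33,.67,1): robot.set_joints(q0+a*(q-q0)); st()
robot.sleep(.5); st(); print(R.from_quat(robot.read_tcp_rot()).as_matrix().round(3), np.abs(robot.read_qvel()).max())
d=cam('side'); save('level.png',d['frame'])
d2=cam('top'); np.savez('pics/fin',p=cloud(d),f=d['frame'],z=d['depth'],p2=cloud(d2),f2=d2['frame'],z2=d2['depth']); save('level2.png',d2['frame'])
```

```text
1.32 0.4 0.1 0.6 2.4 0.31 [-0.02  0.18  1.63  1.31  2.39 -1.92]
1.32 0.55 -0.1 0.55 2.0 0.32 [-0.38  0.44  1.37  1.32  2.35 -1.92]
1.32 0.55 0.1 0.55 2.4 0.31 [-0.01  0.45  1.36  1.31  2.38 -1.92]
1.32 0.45 0.0 0.6 2.2 0.3 [-0.24  0.25  1.54  1.32  2.41 -1.9 ]
1.33 0.45 -0.1 0.6 2.0 0.3 [-0.45  0.27  1.51  1.33  2.42 -1.89]
1.33 0.6 -0.2 0.5 1.8 0.34 [-0.51  0.58  1.26  1.33  2.28 -1.93]
1.33 0.55 0.0 0.55 2.2 0.31 [-0.2   0.43  1.39  1.31  2.37 -1.93]
1.34 0.55 0.2 0.55 2.6 0.3 [ 0.17  0.5   1.28  1.34  2.41 -1.88]
t 15.97 p [0.4971 0.0008 0.5522] F [ 0.4  0.3 -0.4] M [-0.37 -0.22  0.02] open 0.0119 grip 38.8 q6 -1.034
t 16.67 p [0.4449 0.0712 0.5706] F [ 0.1 -0.3 -0.6] M [-0.46 -0.33  0.05] open 0.012 grip 38.9 q6 -1.483
t 17.24 p [0.4004 0.0999 0.5999] F [-0.8  0.2 -0.3] M [-0.47 -0.48  0.02] open 0.0116 grip 39.0 q6 -1.918
t 17.74 p [0.4001 0.0999 0.6   ] F [ 0.  -0.3 -0.4] M [-0.45 -0.49  0.01] open 0.0119 grip 39.0 q6 -1.92
[[-0.676  0.    -0.737]
 [-0.737  0.     0.676]
 [ 0.     1.    -0.   ]] 0.002422699695302574
```

View pics/level.png

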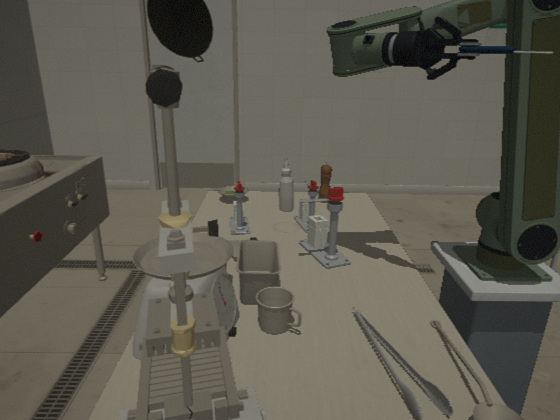

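The peeler is held at (480,48) with its blade towards (550,52), clear of the arm; the bottle, mill and cup are unmoved. I check the tilt from depth before handing in.

Run:
```python
from h import *
D=np.load('pics/fin.npz')
M=R.from_quat(robot.read_tcp_rot()).as_matrix();t=np.array(robot.read_eef_pos())
for p,z in((D['p'],D['z']),(D['p2'],D['z2'])):
    p=p.reshape(-1,3)[z.ravel()>0];l=(p-t)@M
    for a,b in((.175,.195),(.195,.215),(.215,.24),(.24,.26),(.26,.28),(.28,.3),(.3,.32)):
        s=(l[:,2]>a)&(l[:,2]<b)&(np.abs(l[:,0])<.03)&(np.abs(l[:,1])<.03)
        if s.sum()>2: print(a,s.sum(),np.median(p[s],0).round(4),'lat',np.median(l[s,0]).round(4),'h',np.median(l[s,1]).round(4))
```

```text
0.175 83 [0.2692 0.2321 0.599 ] lat -0.0097 h -0.001
0.195 87 [0.2541 0.2454 0.5974] lat -0.0084 h -0.0025
0.215 106 [0.2365 0.2571 0.5977] lat -0.0052 h -0.0022
0.24 24 [0.2183 0.272  0.5951] lat -0.0041 h -0.0048
0.26 24 [0.202  0.285  0.5953] lat -0.0028 h -0.0046
0.28 20 [0.1882 0.2985 0.5946] lat -0.0029 h -0.0053
0.3 4 [0.1765 0.3032 0.594 ] lat 0.0011 h -0.0059
0.175 63 [0.2615 0.2215 0.6054] lat 0.0047 h 0.0054
0.195 63 [0.2457 0.2356 0.6054] lat 0.0042 h 0.0054
0.215 69 [0.2292 0.2516 0.6027] lat 0.004 h 0.0028
0.24 40 [0.2134 0.2673 0.5965] lat 0.0026 h -0.0035
0.26 36 [0.199  0.2808 0.5963] lat 0.0028 h -0.0037
0.28 34 [0.1837 0.2936 0.5954] lat 0.0025 h -0.0045
0.3 4 [0.1757 0.3021 0.5954] lat 0.0027 h -0.0046
```

Tilt is about 1.5°, height about 0.59 m, and the arm is still.

```bash
python3 -c "
from h import *
st(); print(job.hand_in())"
```

```text
t 17.84 p [0.4 0.1 0.6] F [ 0.2 -0.6 -1.1] M [-0.48 -0.49 -0.03] open 0.0121 grip 39.0 q6 -1.92
the job is handed in; nothing more can be done
None
```

The job is handed in: the knob was pressed and turned to its stop, and the peeler was drawn and is held level (within about 1.5°) and still, about 0.59 m up, after 18 s; the bystanders look unmoved in the last picture.

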